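# Find the pedal with the tired spring and flip its job tag

## Robot

A 6-joint arm with a two-finger parallel gripper is mounted at the origin on the work surface. World frame = base frame: x ahead of the robot, y to its left, z up, the work surface at z = 0. Lengths are in m, angles in rad, forces in N, time in s.
With the tool pointing down it reaches from about 0.3 to 0.75 m from the base axis. Payload 8.5 kg.
Tool frame: the origin (TCP) lies on the centre line of the jaws, within the pads' length; the fingertips stand 14 mm ahead of it and the grasp point (between the pads) lies 5 mm behind it (ctrl.tip_extent is the distance from the TCP to the fingertips, in m); z points along the fingers, y is the line along which they close (so a half turn about z gives the same grasp; the last joint's range is limited). The gripper opens to 88 mm and grips with 3 to 60 N. Pads are 18 mm wide; open, the fingers measure 123 mm over their backs; the gripper's body (75 mm by 187 mm) begins 45 mm behind the grasp point.
Start: joints at [-1.531, 0.381, 1.297, -0, 1.464, -0.215], TCP at [0.139, -0.532, 0.253] pointing down, gripper open.
Joint ranges: [-3.11, 3.11], [-0.89, 2.33], [0.22, 2.48], [-1.42, 4.56], [0.17, 2.85], [-2.88, 2.88]. Speed limits (rad/s): [2.39, 2.39, 3.14, 3.14, 3.14, 3.14].

## Interface

Orientations are given as a unit quaternion [x, y, z, w].
In Python, from station import ctrl gives the robot as it stands.
- The arm moves only by the tool play_rows, never from a script. Its arguments are lists of equal length, an entry for each row: "offset": the shift along the tool's x, y, z in cm, a list of three; "yaw": the turn about the tool's z in rad; "hand": the finger opening in cm, from 0 to 8.81. A call has exactly 8 rows; each row shifts and turns the commanded pose from where the row before left it, along the tool's axes as they then stand; what a row does not reach is not made up. A row lasts 1/12 s, in which the tool goes at most 41.7 mm and 7.16 degrees, less where a joint would pass 70% of its speed; a pose out of reach is approached as far as the arm can. A call is refused whole if a number of a shift passes 4.17 or a number of a turn 0.125, either way. A call with a gripper value outside its range is refused whole. The fingers move at their own pace and stop on an object; "newtons" is the grip in N (left out, the last holds). Time passes only in rows, so rows that do not move let the fingers close, or fill a call up. It gives the time, the measured TCP pose, the force, the opening and the grip force at its end, in the units of the state.
- ctrl.sense(): the state, without advancing time (a new reading comes with each control period).
- ctrl.grab_frame(name): name is "side" or "top" or "wrist"; returns a dict with "color" (400x640x3 uint8, blue, green, red), "depth" (400x640 float32, m along the optical axis (not along the pixel's ray), 0 where there is no reading), "K" (3x3 intrinsics, pixels), "cam_to_world" (4x4, takes a point from camera to world coordinates); the wrist camera has in their place "T_tool_cam" (4x4, takes a point from camera to tool coordinates, whose origin is the TCP and whose axes are the flange's). Camera axes: x right, y up, looking along -z (the intrinsics and any distortion apply to the point x, -y, -z); pixel columns grow to the right and rows downward; lengths in m; the calibration is good to about 2 mm. The wrist camera is an equidistant fisheye: a pixel r from the principal point sees the ray r / f radians off the axis. A picture is of the moment at which its call begins: read the wrist's pose just before it.
- ctrl.close_job(): hands the job in; it is judged then, once.
Trained networks look in a picture, given as the dict that the camera call returned (one of the last four; its "shot" number tells which), for a name from the list of things; names that differ only in an ending like _2 or _b are one class to them, and where a whole thing is asked for, a point or a joint stands for the part that bears it (a point fixed in the world has none). Each returns a list of dicts, best first, with "score" (0 to 1); they miss things now and then, are a little off and sometimes report something else, mostly with a low value. They report only what shows in the picture. A call takes as long as a camera call.
- ctrl.cut_out(picture, query): "region" (400x640 bool, what is visible of it) and "rect" ([left, top, right, bottom] in pixels, round what is visible of it).
The state is a dict: "time_s": time; "joints": joint angles; "dq": joint speeds; "joint_efforts": joint torques, N m; "eef_pos": TCP position; "orientation": TCP orientation; "ft_force": force on the tool from outside, world axes, zero at the start; "ft_torque": the same for the moment, N m; "opening": finger opening in m; "gripper_force": force on a finger pad.
Only numpy, scipy, OpenCV 4.12 (cv2) and the standard library are available. Lean on these libraries where they do the work, as an engineer would, in place of code of your own. Each camera call takes 0.05 s, during which the arm holds its last target. There are 200 camera calls.

## Task

Three effects pedals stand in job trays on the guitar repair bench and one has a tired treadle spring. Going along the row from the robot's left to its right, press each treadle most of the way down and let it up again to feel which spring is softest, then push down flat the hinged job tag on that pedal's tray to mark it for a new spring, and leave the other two tags up. Use only the fingertips: do not pick up or shove the trays or the things lying around them.

Things in the scene. Friction and masses are not known exactly. Their poses are not given: they have to be found in the camera images.
- job_a: loose job tray (196 x 104 mm, rim 18 high) with a pedal (129 x 73) standing in its middle; 0.94 kg. The letter says nothing of place or spring. Origin: centre of the tray's underside, on the bench; x along the pedal away from the robot, y left, z up. Along x: job tag on the front rim, treadle, raised control block (x 22 to 65, top 63 mm up, knobs to 74)
- pad_a (a point): the place to press this treadle, on top of its rubber: tray frame x = -43, y = 0, z = 60 mm at rest; goes down with it. Treadle: aluminium plate 82 long x 70 wide, hinged along y at its rear (x = 19, z = 54 mm), 62 mm behind this point
- treadle_a (a joint): angle of this treadle: 0 at rest (up), 0.15 rad fully down on its stop (9 mm down at the pad point). A spring returns it. Each begins to give at about 2 N at the pad point; fully down takes 5 to 20 N there, and the softest takes only about half as much as the next one or less
- edge_a (a point): middle of the free edge of this tray's job tag, a white plastic card holder 60 wide (y), 48 from hinge to free edge, 3 mm thick. Hinge along y at tray frame x = -101, z = 36 mm; the tag slants up from it towards -x. Standing up (31 degrees above level) its edge is at x = -142, z = 61; pushed down it is level, edge at x = -149, z = 36
- tag_a (a joint): angle of this job tag: 0 standing up at 31 degrees (starts at 0 to 0.1), 0.55 rad down level against its stop. Stiff hinge, no spring: it stays where it is left; about 1 N pressed down near its middle moves it
- job_b: loose job tray (196 x 104 mm, rim 18 high) with a pedal (129 x 73) standing in its middle; 0.94 kg. The letter says nothing of place or spring. Origin: centre of the tray's underside, on the bench; x along the pedal away from the robot, y left, z up. Along x: job tag on the front rim, treadle, raised control block (x 22 to 65, top 63 mm up, knobs to 74)
- pad_b (a point): the place to press this treadle, on top of its rubber: tray frame x = -43, y = 0, z = 60 mm at rest; goes down with it. Treadle: aluminium plate 82 long x 70 wide, hinged along y at its rear (x = 19, z = 54 mm), 62 mm behind this point
- treadle_b (a joint): angle of this treadle: 0 at rest (up), 0.15 rad fully down on its stop (9 mm down at the pad point). A spring returns it. Each begins to give at about 2 N at the pad point; fully down takes 5 to 20 N there, and the softest takes only about half as much as the next one or less
- edge_b (a point): middle of the free edge of this tray's job tag, a white plastic card holder 60 wide (y), 48 from hinge to free edge, 3 mm thick. Hinge along y at tray frame x = -101, z = 36 mm; the tag slants up from it towards -x. Standing up (31 degrees above level) its edge is at x = -142, z = 61; pushed down it is level, edge at x = -149, z = 36
- tag_b (a joint): angle of this job tag: 0 standing up at 31 degrees (starts at 0 to 0.1), 0.55 rad down level against its stop. Stiff hinge, no spring: it stays where it is left; about 1 N pressed down near its middle moves it
- job_c: loose job tray (196 x 104 mm, rim 18 high) with a pedal (129 x 73) standing in its middle; 0.94 kg. The letter says nothing of place or spring. Origin: centre of the tray's underside, on the bench; x along the pedal away from the robot, y left, z up. Along x: job tag on the front rim, treadle, raised control block (x 22 to 65, top 63 mm up, knobs to 74)
- pad_c (a point): the place to press this treadle, on top of its rubber: tray frame x = -43, y = 0, z = 60 mm at rest; goes down with it. Treadle: aluminium plate 82 long x 70 wide, hinged along y at its rear (x = 19, z = 54 mm), 62 mm behind this point
- treadle_c (a joint): angle of this treadle: 0 at rest (up), 0.15 rad fully down on its stop (9 mm down at the pad point). A spring returns it. Each begins to give at about 2 N at the pad point; fully down takes 5 to 20 N there, and the softest takes only about half as much as the next one or less
- edge_c (a point): middle of the free edge of this tray's job tag, a white plastic card holder 60 wide (y), 48 from hinge to free edge, 3 mm thick. Hinge along y at tray frame x = -101, z = 36 mm; the tag slants up from it towards -x. Standing up (31 degrees above level) its edge is at x = -142, z = 61; pushed down it is level, edge at x = -149, z = 36
- tag_c (a joint): angle of this job tag: 0 standing up at 31 degrees (starts at 0 to 0.1), 0.55 rad down level against its stop. Stiff hinge, no spring: it stays where it is left; about 1 N pressed down near its middle moves it
- battery: 9 V block battery, 27 x 18 x 48 mm, standing loose; origin under its centre
- solder: metal spool of solder, 56 mm across, 46 mm high, standing loose; origin under its centre
- screwdriver: screwdriver lying loose beyond the trays; origin on the bench under it, x along it towards the tip
- pot: small amber flux jar with black cap, 48 mm across, 55 mm high, standing loose; origin under its centre

How it is judged:
On the way, in this order (a step that is already met when the one before it is completed fails the run):
1. the treadle on the robot's left is pressed at least half-way down (((value of joint treadle_a above 0.07 rad and world y of job_a above 0.13 m) or (value of joint treadle_b above 0.07 rad and world y of job_b above 0.13 m) or (value of joint treadle_c above 0.07 rad and world y of job_c above 0.13 m))), for 0.05 s.
2. then the middle treadle is pressed at least half-way down (((value of joint treadle_a above 0.07 rad and world y of job_a between -0.13 and 0.13 m) or (value of joint treadle_b above 0.07 rad and world y of job_b between -0.13 and 0.13 m) or (value of joint treadle_c above 0.07 rad and world y of job_c between -0.13 and 0.13 m))), for 0.05 s.
3. then the treadle on the robot's right is pressed at least half-way down (((value of joint treadle_a above 0.07 rad and world y of job_a below -0.13 m) or (value of joint treadle_b above 0.07 rad and world y of job_b below -0.13 m) or (value of joint treadle_c above 0.07 rad and world y of job_c below -0.13 m))), for 0.05 s.
4. then the job tag of the pedal with the softest spring is pushed down flat (value of joint tag_b above 0.45 rad), for 0.1 s.
At the end, for the whole second after the job is handed in: The job tag of the pedal with the softest spring lies flat (tag angle over 0.45 of 0.55 rad), the other two tags still stand up (under 0.25 rad), all treadles are back up (under 0.03 rad), and trays and loose things stand within 30 mm of where they were, the trays level (value of joint tag_b above 0.45 rad and value of joint each of tag_a, tag_c below 0.25 rad and value of joint each of treadle_a, treadle_b, treadle_c below 0.03 rad and distance of each of job_a, job_b, job_c, battery, solder, screwdriver, pot from where it was at the start of the episode below 0.03 m and angle between each of job_a, job_b, job_c's own z axis and vertical below 0.05 rad); the robot touches nothing.
It fails at once if the tag of a pedal with a sound spring is pushed down (value of joint any of tag_a, tag_c above 0.3 rad).
It fails at once if a tray with its pedal is lifted, tipped or shoved (distance of any of job_a, job_b, job_c from where it was at the start of the episode above 0.03 m or height (world z) of any of job_a, job_b, job_c above 0.008 m or angle between any of job_a, job_b, job_c's own z axis and vertical above 0.12 rad).
It fails at once if one of the loose things is picked up, knocked or pushed away (distance of any of battery, solder, screwdriver, pot from where it was at the start of the episode above 0.03 m).
It also fails if it takes over 54 s, if anything falls off the work surface, if the arm or the gripper's body presses on something with over 40 N, if the wrist force passes 120 N, or if a joint passes its speed limit or range.

## Working session

There is one attempt and no reset: what is moved stays moved. The work goes in short steps, Python scripts to look and compute and a tool call to move; the robot and the scene stay as the last step left them, time stands still between calls to the robot, and variables do not carry over. Pictures are saved under pics/ and viewed, at most 10 in all, crops included, and the job is handed in when it is done.

Besides the shell and the picture viewer there is one more tool, called after "Request:" by a JSON object that holds its "name" and its "arguments", one argument or row to a line. play_rows: Moves the arm, as the interface text tells. Its arguments: {"type":"object","properties":{"offset":{"type":"array"},"yaw":{"type":"array"},"hand":{"type":"array"},"newtons":{"type":"number"}},"required":["offset","yaw","hand"]}

```bash
mkdir -p pics; ls; cat > h.py <<'E'
import numpy as np, cv2
from station import ctrl
def world(f,mask=None):
    K=f["K"];d=f["depth"];v,u=np.mgrid[0:d.shape[0],0:d.shape[1]]
    p=np.stack([(u-K[0,2])/K[0,0]*d,-(v-K[1,2])/K[1,1]*d,-d,np.ones_like(d)],-1)
    return (p@np.array(f["cam_to_world"]).T)[...,:3]
E
python3 - <<'E'
from h import *
s=ctrl.sense(); print(s)
f=ctrl.grab_frame("top"); cv2.imwrite("pics/top.png",f["color"]); W=world(f); np.save("W.npy",W)
print(f["K"],f["cam_to_world"])
for q in ["job_a","pad_a","edge_a","battery","solder","screwdriver","pot"]:
    for r in ctrl.cut_out(f,q):
        m=r["region"]&(f["depth"]>0); P=W[m]
        print(q,round(r["score"],2),r["rect"],m.sum(),np.median(P,0).round(3),P.min(0).round(3),P.max(0).round(3))
E
```

```text
pics
{'time_s': 0.0, 'joints': array([-1.53132796e+00,  3.81186145e-01,  1.29819249e+00, -3.33898647e-05,
        1.46355753e+00, -2.15317320e-01]), 'dq': array([ 0.00119575,  0.00083994,  0.00185245, -0.00149793, -0.00094812,
       -0.0006668 ]), 'joint_efforts': array([-3.87138389e-04, -4.37937355e+01, -2.24551839e+01,  7.14044133e-02,
        3.52766225e-02, -1.01482331e-04]), 'eef_pos': array([ 0.13859235, -0.53201346,  0.25216606]), 'orientation': array([ 9.91896047e-01,  1.27050303e-01,  4.24542312e-05, -6.70621023e-04]), 'ft_force': array([0.17844026, 0.29331987, 0.63026343]), 'ft_torque': array([0.04787805, 0.02587879, 0.01238868]), 'gripper_force': 0.0, 'opening': 0.0878126771252529}
[[486.03082257   0.         325.27636029]
 [  0.         486.03082257 202.22113   ]
 [  0.           0.           1.        ]] [[-0.00229337  0.99827833 -0.05860983  0.49415454]
 [-0.99999605 -0.00219432  0.00175424  0.02253162]
 [ 0.00162261  0.05861362  0.99827942  1.52512884]
 [ 0.          0.          0.          1.        ]]
job_a 0.78 [215.1, 186.0, 261.7, 266.7] 2467 [0.518 0.285 0.042] 
[... 776 characters left out ...]
39  -0.319  0.035] [ 0.438 -0.261  0.067]
edge_a 0.75 [220.8, 245.1, 239.2, 266.7] 303 [0.416 0.305 0.05 ] [0.389 0.276 0.028] [0.443 0.335 0.069]
edge_a 0.72 [317.7, 240.4, 338.5, 253.4] 280 [0.445 0.009 0.051] [ 0.424 -0.019  0.031] [0.469 0.039 0.071]
battery 0.58 [174.2, 197.9, 188.8, 208.4] 78 [0.583 0.462 0.043] [ 0.571  0.451 -0.   ] [0.594 0.478 0.052]
solder 0.54 [462.6, 222.4, 484.4, 238.4] 311 [ 0.495 -0.427  0.045] [ 0.47  -0.461 -0.002] [ 0.521 -0.405  0.056]
screwdriver 0.62 [294.4, 112.6, 310.4, 170.9] 251 [0.822 0.089 0.023] [ 0.687  0.07  -0.003] [0.872 0.111 0.034]
pot 0.46 [386.4, 125.1, 403.0, 143.6] 218 [ 0.786 -0.19   0.054] [ 0.767 -0.218  0.006] [ 0.812 -0.17   0.066]
```

View pics/top.png

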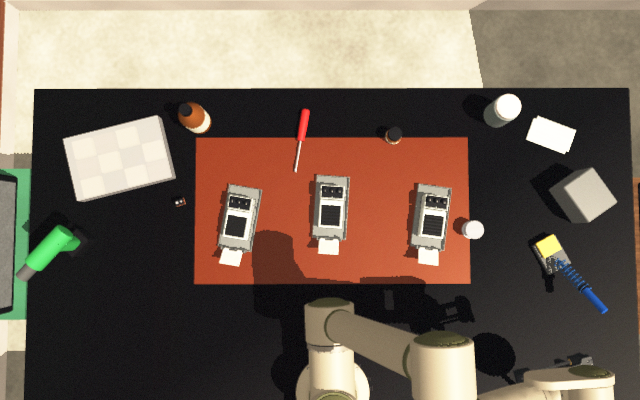

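The top view shows the three pedals at px (238,222), (330,210) and (431,222), tags toward the robot. Their measured heights and lengths match the stated sizes. I'll turn, close the fingers and go to the left pedal first.

Request:
{"name": "play_rows", "arguments": {
  "offset": [
    [0,0,0],
    [0,0,0],
    [0,0,0],
    [0,0,0],
    [0.92,-3.97,0],
    [0.92,-3.97,0],
    [0.92,-3.97,0],
    [0.92,-3.97,0]
  ],
  "yaw": [0.1075,0.1075,0.1075,0.1075,0,0,0,0],
  "hand": [0,0,0,0,0,0,0,0],
  "newtons": 20
}}

```text
time_s: 1.07
eef_pos: [0.2028, -0.3805, 0.2526]
orientation: [0.996, -0.088, 0.0, -0.0]
ft_force: [0.4, 0.2, -0.0]
opening: 0.037
gripper_force: 0.0
```

Request:
{"name": "play_rows", "arguments": {
  "offset": [
    [0.92,-3.97,0],
    [0.92,-3.97,0],
    [0.92,-3.97,0],
    [0.92,-3.97,0],
    [0.92,-3.97,0],
    [0.92,-3.97,0],
    [0.92,-3.97,0],
    [0.92,-3.97,0]
  ],
  "yaw": [0,0,0,0,0,0,0,0],
  "hand": [0,0,0,0,0,0,0,0]
}}

```text
time_s: 1.73
eef_pos: [0.3305, -0.0804, 0.2531]
orientation: [0.996, -0.088, 0.001, 0.0]
ft_force: [0.6, -0.7, 0.9]
opening: 0.0005
gripper_force: 0.0
```

Request:
{"name": "play_rows", "arguments": {
  "offset": [
    [0.92,-3.97,0],
    [0.92,-3.97,0],
    [0.92,-3.97,0],
    [0.92,-3.97,0],
    [0.92,-3.97,0],
    [0.92,-3.97,0],
    [0.92,-3.97,0],
    [0.92,-3.97,0]
  ],
  "yaw": [0,0,0,0,0,0,0,0],
  "hand": [0,0,0,0,0,0,0,0]
}}

```text
time_s: 2.4
eef_pos: [0.4584, 0.2199, 0.2528]
orientation: [0.996, -0.087, 0.0, -0.0]
ft_force: [1.1, 0.0, 0.3]
opening: 0.0004
gripper_force: 0.0
```

Request:
{"name": "play_rows", "arguments": {
  "offset": [
    [0.92,-3.97,0],
    [0.92,-3.97,0],
    [0,0,3.5],
    [0,0,3.5],
    [0,0,3.5],
    [0,0,0],
    [0,0,0],
    [0,0,0]
  ],
  "yaw": [0,0,0,0,0,0,0,0],
  "hand": [0,0,0,0,0,0,0,0]
}}

```text
time_s: 3.07
eef_pos: [0.4911, 0.2927, 0.1498]
orientation: [0.996, -0.088, 0.001, -0.001]
ft_force: [0.1, 1.0, 0.1]
opening: 0.0006
gripper_force: 0.0
```

```bash
cat >> h.py <<'E'
from scipy.spatial.transform import Rotation as R
def to_tool(s,p):  # cm in tool axes from TCP
    return (R.from_quat(s["orientation"]).inv().apply(np.array(p)-s["eef_pos"])*100).round(2)
def wristworld(f,s):
    K=f["K"];d=f["depth"];v,u=np.mgrid[0:d.shape[0],0:d.shape[1]]
    x=(u-K[0,2])/K[0,0];y=(v-K[1,2])/K[1,1];r=np.hypot(x,y)+1e-9
    t=np.tan(np.minimum(r,1.5))/r
    p=np.stack([x*t*d,-y*t*d,-d,np.ones_like(d)],-1)@np.array(f["T_tool_cam"]).T
    return R.from_quat(s["orientation"]).apply(p[...,:3].reshape(-1,3)).reshape(p[...,:3].shape)+s["eef_pos"]
E
python3 - <<'E'
from h import *
s=ctrl.sense(); print(s["eef_pos"],s["ft_force"])
f=ctrl.grab_frame("wrist"); cv2.imwrite("pics/w1.png",f["color"]); W=wristworld(f,s)
for q in ["job_a","pad_a","edge_a"]:
    for r in ctrl.cut_out(f,q)[:2]:
        m=r["region"]&(f["depth"]>0); P=W[m]
        print(q,round(r["score"],2),r["rect"],m.sum(),np.median(P,0).round(3),P.min(0).round(3),P.max(0).round(3))
print(to_tool(s,[.491,.292,.06]))
E
```

```text
[0.49111736 0.2927473  0.14983921] [0.12001565 0.95614837 0.10086621]
job_a 0.86 [520.0, 0.0, 617.6, 229.3] 15625 [0.555 0.03  0.038] [ 0.392 -0.101 -0.002] [0.672 0.063 0.076]
pad_a 0.88 [266.6, 125.0, 364.4, 231.5] 9678 [0.516 0.289 0.059] [0.468 0.25  0.006] [0.558 0.335 0.062]
pad_a 0.71 [564.2, 60.5, 610.3, 150.1] 3767 [0.546 0.018 0.058] [ 0.493 -0.111 -0.002] [0.59  0.044 0.062]
edge_a 0.68 [561.7, 174.5, 607.0, 229.9] 1615 [0.447 0.016 0.049] [ 0.388 -0.096 -0.001] [0.473 0.043 0.064]
[-0.02  0.09  8.98]
```

View pics/w1.png

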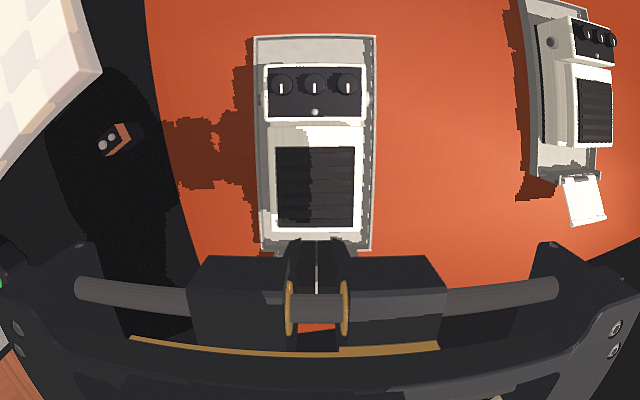

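The fingers are aligned over the left treadle (black rubber at px 275–353, 147–227). Pressing now.

Request:
{"name": "play_rows", "arguments": {
  "offset": [
    [0,0,3.0],
    [0,0,3.0],
    [0,0,1.1],
    [0,0,0],
    [0,0,0],
    [0,0,0],
    [0,0,0],
    [0,0,0]
  ],
  "yaw": [0,0,0,0,0,0,0,0],
  "hand": [0,0,0,0,0,0,0,0]
}}

```text
time_s: 3.93
eef_pos: [0.4906, 0.2927, 0.0779]
orientation: [0.996, -0.087, 0.001, -0.0]
ft_force: [-0.2, 0.1, -0.4]
opening: 0.0002
gripper_force: 0.0
```

Request:
{"name": "play_rows", "arguments": {
  "offset": [
    [0,0,0.2],
    [0,0,0.2],
    [0,0,0.2],
    [0,0,0.2],
    [0,0,0.1],
    [0,0,0],
    [0,0,0],
    [0,0,0]
  ],
  "yaw": [0,0,0,0,0,0,0,0],
  "hand": [0,0,0,0,0,0,0,0]
}}

```text
time_s: 4.6
eef_pos: [0.4903, 0.2927, 0.0689]
orientation: [0.996, -0.087, 0.001, -0.0]
ft_force: [-4.4, -0.7, 12.3]
opening: 0.0003
gripper_force: 6.1
```

Request:
{"name": "play_rows", "arguments": {
  "offset": [
    [0,0,0.1],
    [0,0,0.1],
    [0,0,0],
    [0,0,0],
    [0,0,0],
    [0,0,0],
    [0,0,0],
    [0,0,0]
  ],
  "yaw": [0,0,0,0,0,0,0,0],
  "hand": [0,0,0,0,0,0,0,0]
}}

```text
time_s: 5.27
eef_pos: [0.4903, 0.2927, 0.0673]
orientation: [0.996, -0.087, 0.001, -0.0]
ft_force: [-5.1, -0.8, 15.9]
opening: 0.0004
gripper_force: 7.8
```

Left: about 16 N at 6.7 mm, so it's stiff. Moving to the middle one.

Request:
{"name": "play_rows", "arguments": {
  "offset": [
    [0,0,-1.0],
    [0,0,-3.0],
    [0,0,-3.0],
    [0,0,0],
    [0,0,0],
    [0.53,3.56,0],
    [0.53,3.56,0],
    [0.53,3.56,0]
  ],
  "yaw": [0,0,0,-0.0725,-0.0725,0,0,0],
  "hand": [0,0,0,0,0,0,0,0]
}}

```text
time_s: 5.93
eef_pos: [0.5025, 0.1844, 0.1355]
orientation: [1.0, -0.014, -0.0, 0.0]
ft_force: [-0.2, -0.4, 1.1]
opening: 0.0004
gripper_force: 0.0
```

Request:
{"name": "play_rows", "arguments": {
  "offset": [
    [0.53,3.56,0],
    [0.53,3.56,0],
    [0.53,3.56,0],
    [0.53,3.56,0],
    [0.53,3.56,0],
    [0,0,0],
    [0,0,0],
    [0,0,0]
  ],
  "yaw": [0,0,0,0,0,0,0,0],
  "hand": [0,0,0,0,0,0,0,0]
}}

```text
time_s: 6.6
eef_pos: [0.5237, 0.0071, 0.1356]
orientation: [1.0, -0.015, -0.0, -0.0]
ft_force: [-0.7, -0.1, 0.7]
opening: 0.0006
gripper_force: 0.0
```

```bash
cat > look.py <<'E'
from h import *
import sys
s=ctrl.sense(); print(s["eef_pos"],s["ft_force"],s["orientation"])
f=ctrl.grab_frame("wrist"); cv2.imwrite(sys.argv[1],f["color"]); W=wristworld(f,s)
for q in ["pad_a","edge_a"]:
    for r in ctrl.cut_out(f,q)[:3]:
        m=r["region"]&(f["depth"]>0); P=W[m]
        print(q,round(r["score"],2),r["rect"],m.sum(),np.median(P,0).round(3))
E
python3 look.py pics/w2.png
```

```text
[0.52368518 0.00709866 0.13556448] [-0.68480812 -0.12759772  0.7204781 ] [ 9.99884331e-01 -1.52051964e-02 -2.94823502e-04 -1.99314518e-04]
pad_a 0.86 [270.1, 122.7, 371.9, 239.3] 11026 [0.549 0.004 0.059]
pad_a 0.77 [17.2, 186.1, 71.2, 261.6] 2958 [0.521 0.279 0.059]
pad_a 0.62 [577.3, 167.7, 633.6, 246.5] 2911 [ 0.517 -0.289  0.058]
edge_a 0.67 [297.2, 322.5, 335.8, 331.1] 181 [0.429 0.008 0.062]
edge_a 0.18 [539.7, 84.2, 640.0, 267.0] 11254 [ 0.547 -0.279  0.033]
```

Request:
{"name": "play_rows", "arguments": {
  "offset": [
    [0,0,2.9],
    [0,0,2.86],
    [0,0,0.2],
    [0,0,0.2],
    [0,0,0.2],
    [0,0,0.2],
    [0,0,0.1],
    [0,0,0]
  ],
  "yaw": [0,0,0,0,0,0,0,0],
  "hand": [0,0,0,0,0,0,0,0]
}}

```text
time_s: 7.42
eef_pos: [0.5241, 0.007, 0.0704]
orientation: [1.0, -0.015, 0.001, -0.0]
ft_force: [-3.4, 2.7, 6.4]
opening: -0.0001
gripper_force: 3.6
```

Request:
{"name": "play_rows", "arguments": {
  "offset": [
    [0,0,0.1],
    [0,0,0.1],
    [0,0,0],
    [0,0,0],
    [0,0,0],
    [0,0,0],
    [0,0,0],
    [0,0,0]
  ],
  "yaw": [0,0,0,0,0,0,0,0],
  "hand": [0,0,0,0,0,0,0,0]
}}

```text
time_s: 8.08
eef_pos: [0.5242, 0.007, 0.0689]
orientation: [1.0, -0.015, 0.001, -0.0]
ft_force: [-3.7, 2.7, 9.6]
opening: 0.0005
gripper_force: 4.8
```

Request:
{"name": "play_rows", "arguments": {
  "offset": [
    [0,0,0.1],
    [0,0,0.1],
    [0,0,0],
    [0,0,0],
    [0,0,0],
    [0,0,0],
    [0,0,0],
    [0,0,0]
  ],
  "yaw": [0,0,0,0,0,0,0,0],
  "hand": [0,0,0,0,0,0,0,0]
}}

```text
time_s: 8.75
eef_pos: [0.5242, 0.007, 0.0671]
orientation: [1.0, -0.015, 0.001, -0.0]
ft_force: [-5.8, 2.5, 12.0]
opening: 0.0004
gripper_force: 6.1
```

Middle: 12 N at 6.9 mm. On to the right one.

Request:
{"name": "play_rows", "arguments": {
  "offset": [
    [0,0,-1.0],
    [0,0,-3.0],
    [0,0,-3.0],
    [0,0,0],
    [0,0,0],
    [0.15,3.87,0],
    [0.15,3.87,0],
    [0.15,3.87,0]
  ],
  "yaw": [0,0,0,0.055,0.055,0,0,0],
  "hand": [0,0,0,0,0,0,0,0]
}}

```text
time_s: 9.42
eef_pos: [0.5123, -0.1101, 0.1364]
orientation: [0.998, -0.069, 0.001, 0.001]
ft_force: [0.9, 0.5, -0.3]
opening: 0.0006
gripper_force: 0.0
```

Request:
{"name": "play_rows", "arguments": {
  "offset": [
    [0.15,3.87,0],
    [0.15,3.87,0],
    [0.15,3.87,0],
    [0.15,3.87,0],
    [0.15,3.87,0],
    [0,0,0],
    [0,0,0],
    [0,0,0]
  ],
  "yaw": [0,0,0,0,0,0,0,0],
  "hand": [0,0,0,0,0,0,0,0]
}}

```text
time_s: 10.08
eef_pos: [0.4926, -0.3012, 0.1357]
orientation: [0.998, -0.07, 0.0, 0.0]
ft_force: [-0.5, 0.8, 0.1]
opening: 0.0004
gripper_force: 0.0
```

```bash
python3 look.py pics/w3.png
```

```text
[ 0.49260444 -0.30120142  0.13567558] [-0.45585712  0.78465529  0.06418387] [ 9.97539466e-01 -7.01066486e-02  2.44817536e-04  1.10206669e-04]
pad_a 0.92 [265.4, 126.4, 370.4, 239.9] 10984 [ 0.518 -0.305  0.059]
pad_a 0.88 [0.5, 162.3, 54.2, 240.5] 2937 [ 0.547 -0.011  0.059]
edge_a 0.45 [36.7, 258.6, 41.6, 266.4] 33 [0.47  0.029 0.039]
edge_a 0.43 [252.1, 26.9, 385.7, 325.7] 27807 [ 0.549 -0.31   0.058]
```

View pics/w3.png

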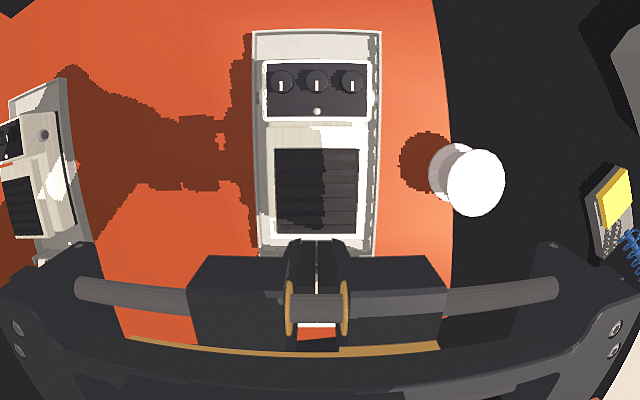

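The fingers line up with the right treadle (rubber at px 275–358, 148–235). The spool sits to its right, lower than the gripper body. Pressing.

Request:
{"name": "play_rows", "arguments": {
  "offset": [
    [0,0,2.9],
    [0,0,2.86],
    [0,0,0.2],
    [0,0,0.2],
    [0,0,0.2],
    [0,0,0.2],
    [0,0,0.2],
    [0,0,0]
  ],
  "yaw": [0,0,0,0,0,0,0,0],
  "hand": [0,0,0,0,0,0,0,0]
}}

```text
time_s: 10.9
eef_pos: [0.493, -0.3016, 0.0684]
orientation: [0.998, -0.07, 0.001, 0.0]
ft_force: [0.3, 3.3, 4.6]
opening: 0.0005
gripper_force: 2.6
```

Request:
{"name": "play_rows", "arguments": {
  "offset": [
    [0,0,0.1],
    [0,0,0.1],
    [0,0,0],
    [0,0,0],
    [0,0,0],
    [0,0,0],
    [0,0,0],
    [0,0,0]
  ],
  "yaw": [0,0,0,0,0,0,0,0],
  "hand": [0,0,0,0,0,0,0,0]
}}

```text
time_s: 11.57
eef_pos: [0.493, -0.3017, 0.0665]
orientation: [0.998, -0.07, 0.001, 0.0]
ft_force: [0.8, 3.2, 6.2]
opening: 0.0003
gripper_force: 3.1
```

Right is the softest: 6 N, against about 13 N and 18 N for the others at the same depth. Lifting and moving back over its tag.

Request:
{"name": "play_rows", "arguments": {
  "offset": [
    [0,0,-1.0],
    [0,0,-3.0],
    [0,0,-2.5],
    [-2.9,0,0],
    [-2.9,0,0],
    [-2.9,0,0],
    [0,0,2.0],
    [0,0,0]
  ],
  "yaw": [0,0,0,0,0,0,0,0],
  "hand": [0,0,0,0,0,0,0,0]
}}

```text
time_s: 12.23
eef_pos: [0.4049, -0.2891, 0.1096]
orientation: [0.997, -0.071, -0.001, -0.001]
ft_force: [-0.1, 0.6, -0.7]
opening: 0.0006
gripper_force: 0.0
```

```bash
python3 - <<'E'
from h import *
print(ctrl.sense()["eef_pos"])
f=ctrl.grab_frame("side"); c=f["color"]; cv2.imwrite("pics/s1.png",c); W=world(f)
for r in ctrl.cut_out(f,"edge_a"):
    m=r["region"]&(f["depth"]>0); P=W[m]; print(r["score"],r["rect"],np.median(P,0).round(3),P.min(0).round(3),P.max(0).round(3))
E
```

```text
[ 0.40488532 -0.28905682  0.10955927]
0.63 [382.9, 163.5, 397.1, 173.4] [ 0.414 -0.281  0.047] [ 0.391 -0.41  -0.001] [ 0.437 -0.253  0.059]
0.53 [329.8, 266.6, 352.6, 279.8] [0.415 0.313 0.049] [0.391 0.279 0.035] [0.44  0.342 0.062]
0.46 [315.5, 194.4, 346.5, 210.3] [0.542 0.02  0.056] [ 0.503 -0.029  0.043] [0.586 0.047 0.061]
```

View pics/s1.png

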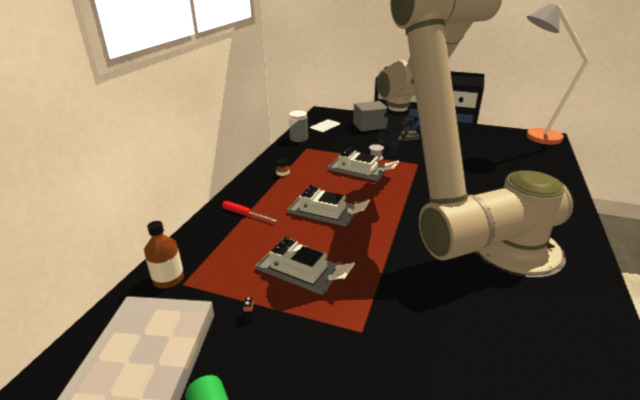

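The side view shows all three tags up, with the fingers above the right tag at px (390,165). Pushing it down.

Request:
{"name": "play_rows", "arguments": {
  "offset": [
    [0,0,2.0],
    [0,0,1.1],
    [0,0,0.5],
    [0,0,0.5],
    [0,0,0.5],
    [0,0,0.5],
    [0,0,0.5],
    [0,0,0]
  ],
  "yaw": [0,0,0,0,0,0,0,0],
  "hand": [0,0,0,0,0,0,0,0]
}}

```text
time_s: 13.0
eef_pos: [0.4063, -0.2894, 0.0539]
orientation: [0.998, -0.07, -0.0, -0.0]
ft_force: [-0.4, 0.4, -0.4]
opening: 0.0005
gripper_force: 0.0
```

Request:
{"name": "play_rows", "arguments": {
  "offset": [
    [0,0,0.1],
    [0,0,0.1],
    [0,0,0],
    [0,0,0],
    [0,0,0],
    [0,0,0],
    [0,0,0],
    [0,0,0]
  ],
  "yaw": [0,0,0,0,0,0,0,0],
  "hand": [0,0,0,0,0,0,0,0]
}}

```text
time_s: 13.67
eef_pos: [0.4064, -0.2895, 0.0526]
orientation: [0.998, -0.07, 0.0, 0.0]
ft_force: [0.0, 0.3, -0.1]
opening: 0.0007
gripper_force: 0.0
```

Request:
{"name": "play_rows", "arguments": {
  "offset": [
    [0,0,0.1],
    [0,0,0.1],
    [0,0,0],
    [0,0,0],
    [0,0,0],
    [0,0,0],
    [0,0,0],
    [0,0,0]
  ],
  "yaw": [0,0,0,0,0,0,0,0],
  "hand": [0,0,0,0,0,0,0,0]
}}

```text
time_s: 14.33
eef_pos: [0.4065, -0.2896, 0.0516]
orientation: [0.998, -0.07, 0.0, 0.0]
ft_force: [-3.6, 2.4, 13.3]
opening: 0.0003
gripper_force: 6.8
```

The tag is on its stop (13 N). Lifting off and checking.

Request:
{"name": "play_rows", "arguments": {
  "offset": [
    [0,0,-0.5],
    [0,0,-3.0],
    [0,0,-4.0],
    [0,0,-4.0],
    [0,0,-4.0],
    [-4.0,0,-2.0],
    [-4.0,0,0],
    [0,0,0]
  ],
  "yaw": [0,0,0,0,0,0,0,0],
  "hand": [0,0,0,0,0,0,0,0]
}}

```text
time_s: 15.0
eef_pos: [0.3259, -0.277, 0.2249]
orientation: [0.997, -0.071, -0.001, 0.0]
ft_force: [0.7, 0.1, -0.2]
opening: 0.0007
gripper_force: 0.0
```

```bash
python3 - <<'E'
from h import *
s=ctrl.sense();print(s["eef_pos"],s["ft_force"])
fs={n:ctrl.grab_frame(n) for n in ["side","top","wrist"]}
for n,f in fs.items():
    W=wristworld(f,s) if n=="wrist" else world(f)
    for q in ["edge_a","pad_a"]:
        for r in ctrl.cut_out(f,q)[:3]:
            m=r["region"]&(f["depth"]>0);P=W[m]
            if len(P): print(n,q,round(r["score"],2),np.median(P,0).round(3),np.percentile(P[:,2],[5,95]).round(3))
im=np.hstack([cv2.resize(fs["wrist"]["color"],(480,300)),cv2.resize(fs["side"]["color"][140:220,290:420],(320,300))])
cv2.imwrite("pics/end.png",im)
E
```

```text
[ 0.32593027 -0.27695113  0.22490144] [ 0.67295192  0.09901618 -0.18008657]
side edge_a 0.57 [ 0.413 -0.284  0.035] [0.033 0.038]
side edge_a 0.49 [0.414 0.314 0.049] [0.038 0.061]
side pad_a 0.82 [0.542 0.021 0.056] [0.043 0.06 ]
side pad_a 0.81 [0.51  0.302 0.057] [0.044 0.06 ]
side pad_a 0.54 [ 0.51  -0.284  0.056] [0.044 0.06 ]
top edge_a 0.9 [ 0.414 -0.29   0.038] [0.032 0.044]
top edge_a 0.85 [0.415 0.303 0.05 ] [0.037 0.063]
top edge_a 0.76 [0.445 0.012 0.049] [0.033 0.063]
top pad_a 0.83 [0.512 0.287 0.059] [0.053 0.064]
top pad_a 0.67 [0.545 0.006 0.059] [0.053 0.065]
top pad_a 0.62 [ 0.514 -0.304  0.059] [0.052 0.065]
wrist edge_a 0.91 [0.442 0.01  0.05 ] [0.039 0.063]
wrist edge_a 0.56 [ 0.41  -0.288  0.037] [0.036 0.039]
wrist pad_a 0.78 [ 0.537 -0.005  0.059] [0.048 0.061]
wrist pad_a 0.73 [ 0.488 -0.3    0.059] [0.054 0.061]
```

View pics/end.png

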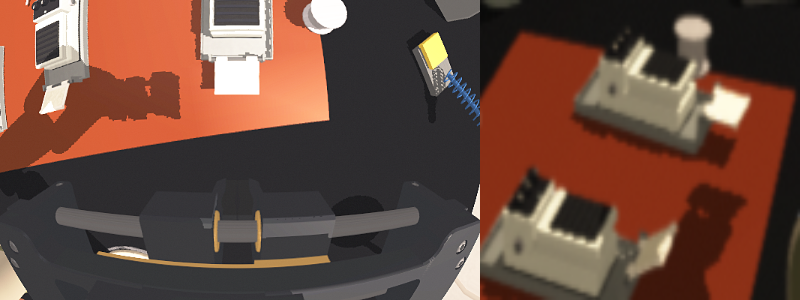

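The right tag lies flat at 36–39 mm (px (237,77) left half, (728,105) right half). The other two tags are up, the treadles are back up and the trays haven't moved. Handing in.

```bash
python3 -c "
from station import ctrl
print(ctrl.close_job())"
```

```text
the job is handed in; nothing more can be done
None
```

I pressed all three treadles from left to right; the right-hand spring was softest (about 6 N at 7 mm, against roughly 12 N middle and 16 N left), so I pushed that tag flat, left the other two up, and handed the job in; no verdict was shown.

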